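# Polished pieces back to their job trays

## Robot

A 7-joint arm with a two-finger parallel gripper is mounted at the origin on the work surface. World frame = base frame: x ahead of the robot, y to its left, z up, the work surface at z = 0. Lengths are in m, angles in rad, forces in N, time in s.
With the tool pointing down it reaches from about 0.425 to 0.875 m from the base axis. Payload 4.7 kg.
Tool frame: the origin (TCP) lies between the finger pads; the fingertips stand 22 mm ahead of it and the grasp point (between the pads) lies 3 mm ahead of it; z points along the fingers, y is the line along which they close (so a half turn about z gives the same grasp; the last joint's range is limited). The gripper opens to 87 mm and grips with 3 to 60 N. Pads are 19 mm wide; open, the fingers measure 117 mm over their backs; the gripper's body (75 mm by 190 mm) begins 51 mm behind the grasp point.
Start: joints at [1.282, 0.321, -0.07, 1.45, 0.023, 1.371, -0.057], TCP at [0.194, -0.62, 0.245] pointing down, gripper open.
Joint ranges: [-2.86, 2.86], [-0.3, 2.09], [-1.38, 1.24], [0.06, 2.45], [-1.56, 4.7], [0.09, 2.05], [-2.69, 2.69]. Speed limits (rad/s): [2.57, 2.57, 3.14, 3.14, 3.14, 3.14, 3.14].

## Interface

Orientations are given as a rotation vector (axis times angle).
In Python, from bench import ctrl gives the robot as it stands. The module is installed in compiled form; this text tells all that it offers.
- The arm moves only by the tool send_rows, never from a script. Its argument "motion" is a list of rows, each an object with "claw": the opening, from -1 (shut) to 1 (fully open); "slide": the shift along the tool's x, y, z in mm, a list of three; "delta_rot": the turn, a rotation vector about the tool's x, y, z in rad, a list of three. In form: [{"claw": claw, "slide": [x, y, z], "delta_rot": [ax, ay, az]}, ...]. A call has 1 to 5 rows; each row is the pose to reach, as a shift and turn from the pose commanded when the call began, along the tool's axes at that moment; what a row does not reach only later rows make up. A row lasts 1/10 s, in which the tool goes at most 50 mm and 8.59 degrees, less where a joint would pass 70% of its speed; a pose out of reach is approached as far as the arm can. A call with a gripper value outside its range is refused whole. The fingers move at their own pace and stop on an object; "grip_force" is the grip in N (left out, the last holds). Time passes only in rows, so rows that repeat a pose let the fingers close. It gives the time, the measured TCP pose, the force, the opening and the grip force at its end, in the units of the state.
- ctrl.get_state(): the state, without advancing time (a new reading comes with each control period).
- ctrl.get_image(name): name is "scene" or "top" or "wrist"; returns a dict with "color" (480x640x3 uint8, blue, green, red), "fx", "fy", "cx", "cy" (pixels), "pose" (4x4, takes a point from camera to world coordinates). Camera axes: x right, y down, z forward; pixel columns grow to the right and rows downward; lengths in m; the calibration is good to about 2 mm. A picture is of the moment at which its call begins. There is no depth.
- ctrl.close_job(): hands the job in; it is judged then, once.
The state is a dict: "time": time; "joint_positions": joint angles; "qd": joint speeds; "joint_torque": joint torques, N m; "position": TCP position; "tool_rot": TCP orientation; "ft_force": force on the tool from outside, world axes, zero at the start; "torque": the same for the moment, N m; "grip_width": opening from 0.0 (shut) to 1.0 (fully open); "grip_force": force on a finger pad.
Only numpy, scipy, OpenCV 4.12 (cv2) and the standard library are available. Lean on these libraries where they do the work, as an engineer would, in place of code of your own. Each camera call takes 0.05 s, during which the arm holds its last target. There are 200 camera calls.

## Task

The four gold pieces - bangle, bar brooch, slide buckle and locket - have come back mixed from polishing and lie on the dark felt mat. Put each one in its own job tray, right side up and flat on its full-size drawing so that it covers it and lies the way it is drawn, the locket with its loop over the drawn loop. Set the pieces down gently rather than dropping them, and do not knock the little dish of stones.

Things in the scene. Friction and masses are not known exactly. Their poses are not given: they have to be found in the camera images.
- bangle: closed round gold bangle lying flat: outside diameter 64, opening 54, height 12 mm. Origin: centre of its underside; z up. Same all round. At the start every piece lies on the felt mat, whose top is 2 mm above the bench (z = 0 is the bench). Pieces weigh 20 to 70 g
- brooch: gold bar brooch: straight bar 66 (x) x 12 (y) x 9 mm high with five small clear stones standing up to 4 mm above its top. Origin: centre of its underside; x along the bar, z up. Either end is alike
- buckle: flat gold slide buckle: open rectangular frame 56 (x) x 42 (y) x 8 mm high, bars 8 mm wide, with a thinner middle bar along y. Origin: centre of its underside; x along its length, z up. Either end is alike
- locket: round gold locket: disc of diameter 40 with a straight edge 8 mm high and a slightly domed top (11.5 mm, small stone to 16 mm) and a small hanging loop reaching to 33 mm from the centre along +x, 3 to 7 mm above its underside; a small hinge barrel on the -x side. Origin: centre of the underside of the disc; x points to the loop, z up
- locket_loop (a point): centre of the locket's hanging loop, 25.5 mm from the locket's origin along its x and 5 mm above its underside
- bangle_tray: grey plastic job tray fixed to the bench, 120 (x) x 150 (y) mm outside, rim 3 mm thick, 8 mm high; its white card lies 4 mm above the bench and shows faint blue centre lines and the drawing of the bangle, a ring 64 mm across in grey wash with dark outlines. Origin: centre of the tray at bench height, below the centre of the drawing
- brooch_tray: grey plastic job tray fixed to the bench, 120 (x) x 150 (y) mm outside, rim 3 mm thick, 8 mm high; its white card lies 4 mm above the bench and shows faint blue centre lines and the drawing of the bar brooch, a grey bar 66 x 12 mm with dark outline and five dots, long along the tray's x. Origin: centre of the tray at bench height, below the centre of the drawing
- buckle_tray: grey plastic job tray fixed to the bench, 120 (x) x 150 (y) mm outside, rim 3 mm thick, 8 mm high; its white card lies 4 mm above the bench and shows faint blue centre lines and the drawing of the slide buckle, a grey frame 56 x 42 mm with two openings, long along the tray's x. Origin: centre of the tray at bench height, below the centre of the drawing
- locket_tray: grey plastic job tray fixed to the bench, 120 (x) x 150 (y) mm outside, rim 3 mm thick, 8 mm high; its white card lies 4 mm above the bench and shows faint blue centre lines and the drawing of the locket, a grey disc 40 mm across with dark outline; the drawn loop lies 25.5 mm from the centre along the tray's +x. Origin: centre of the tray at bench height, below the centre of the drawing
- stone_dish: small open black dish with green stones, 56 mm across and 20 mm high, standing loose on the bench near the mat; to be left alone. Origin: centre of its underside
Things that resemble listed ones, but are neither listed nor needed, are in the scene too. What is shaped like the bangle_tray but pink is not meant.

How it is judged:
At the end, for the whole second after the job is handed in: Each piece rests in its own tray: centre within 10 mm of the drawing's centre, underside under 9 mm above the bench, flat and right side up (0.12 rad); brooch, buckle and locket within 0.21 rad of the drawing (brooch, buckle either way round, locket's loop on the drawn loop's side) (horizontal distance between bangle and bangle_tray below 0.01 m and height (world z) of each of bangle, brooch, buckle, locket below 0.009 m and angle between each of bangle, brooch, buckle, locket's own z axis and vertical below 0.12 rad and linear speed of each of bangle, brooch, buckle, locket below 0.02 m/s and angular speed of each of bangle, brooch, buckle, locket below 0.2 rad/s and horizontal distance between brooch and brooch_tray below 0.01 m and angle between the x axis of brooch and the x axis of brooch_tray, either way round below 0.21 rad and horizontal distance between buckle and buckle_tray below 0.01 m and angle between the x axis of buckle and the x axis of buckle_tray, either way round below 0.21 rad and horizontal distance between locket and locket_tray below 0.01 m and angle between the x axis of locket and the x axis of locket_tray, either way round below 0.21 rad and x of locket_loop in the frame of locket_tray above 0.01 m); the robot touches nothing.
It fails at once if the dish of stones is knocked (moved more than 20 mm) (distance of stone_dish from where it was at the start of the episode above 0.02 m).
It fails at once if the bangle is dropped (falling free with its underside more than 25 mm above the bench) (contact force between bangle and anything else below 0.01 N and height (world z) of bangle above 0.025 m and linear speed of bangle above 0.2 m/s).
It fails at once if the brooch is dropped (falling free with its underside more than 25 mm above the bench) (contact force between brooch and anything else below 0.01 N and height (world z) of brooch above 0.025 m and linear speed of brooch above 0.2 m/s).
It fails at once if the buckle is dropped (falling free with its underside more than 25 mm above the bench) (contact force between buckle and anything else below 0.01 N and height (world z) of buckle above 0.025 m and linear speed of buckle above 0.2 m/s).
It fails at once if the locket is dropped (falling free with its underside more than 25 mm above the bench) (contact force between locket and anything else below 0.01 N and height (world z) of locket above 0.025 m and linear speed of locket above 0.2 m/s).
It also fails if it takes over 90 s, if anything falls off the work surface, if the arm or the gripper's body presses on something with over 40 N, if the wrist force passes 120 N, or if a joint passes its speed limit or range.

## Working session

There is one attempt and no reset: what is moved stays moved. The work goes in short steps, Python scripts to look and compute and a tool call to move; the robot and the scene stay as the last step left them, time stands still between calls to the robot, and variables do not carry over. Pictures are saved under pics/ and viewed, at most 14 in all, crops included, and the job is handed in when it is done.

Besides the shell and the picture viewer there is one more tool, called by a JSON object that holds its "method" and its "body". send_rows: Moves the arm, as the interface text tells. Its arguments: {"type":"object","properties":{"motion":{"type":"array","items":{"type":"object","properties":{"claw":{"type":"number"},"slide":{"type":"array","items":{"type":"number"}},"delta_rot":{"type":"array","items":{"type":"number"}}}}},"grip_force":{"type":"number"}},"required":["motion"]}

```bash
mkdir -p pics; python3 - <<'E'
from bench import ctrl
import cv2,numpy as np,pickle
for n in ["top","scene"]:
    d=ctrl.get_image(n); cv2.imwrite(f"pics/{n}0.png",d["color"]); pickle.dump(d,open(f"{n}0.pkl","wb"))
    print(n,d["fx"],d["cx"],d["cy"],np.round(d["pose"],3).tolist())
s=ctrl.get_state(); print({k:np.round(v,3).tolist() for k,v in s.items()})
E
```

```text
top 492.90672678556666 324.954528950623 239.53196921885285 [[-0.03, -0.977, 0.212, 0.289], [-1.0, 0.029, -0.008, 0.042], [0.002, -0.212, -0.977, 1.063], [0.0, 0.0, 0.0, 1.0]]
scene 437.7298030599277 318.470240963299 239.3272534868655 [[-0.731, 0.522, -0.44, 0.883], [0.683, 0.562, -0.467, 0.47], [0.003, -0.642, -0.767, 0.753], [0.0, 0.0, 0.0, 1.0]]
{'time': 0.1, 'joint_positions': [1.282, 0.322, -0.07, 1.452, 0.023, 1.371, -0.057], 'qd': [-0.0, -0.001, -0.001, -0.004, -0.0, -0.0, -0.002], 'joint_torque': [-0.0, -49.257, -0.406, -31.34, -0.064, 0.04, 0.0], 'position': [0.194, -0.62, 0.244], 'tool_rot': [-3.104, -0.474, 0.001], 'ft_force': [-0.098, -0.502, 0.369], 'torque': [0.065, 0.0, 0.008], 'grip_force': 0.0, 'grip_width': 1.0}
```

View pics/top0.png

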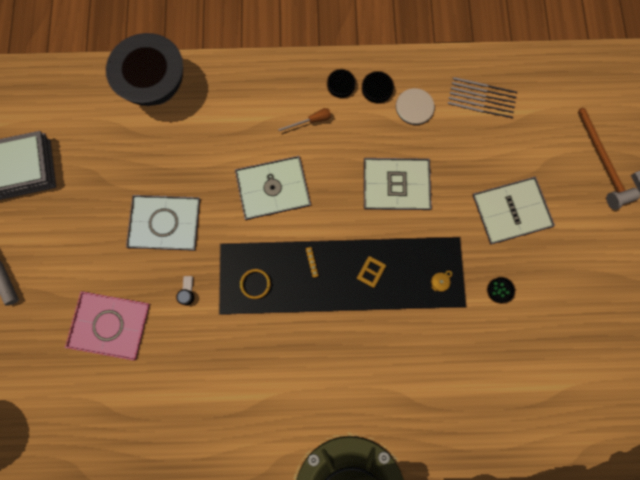

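View pics/scene0.png

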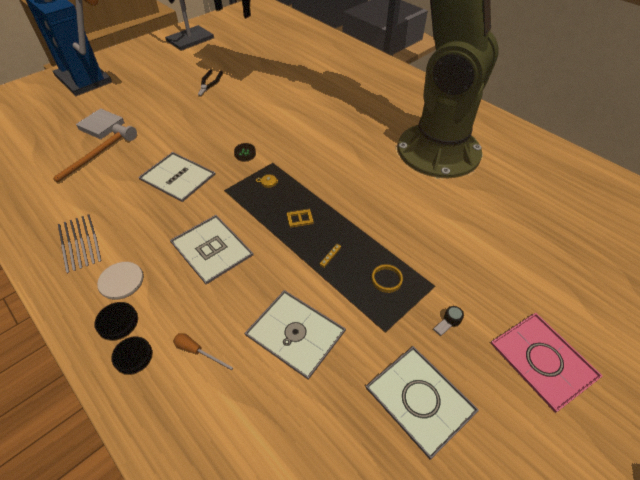

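The top view shows the pieces on the mat: bangle (255,284), brooch (312,262), buckle (372,272) and locket (442,281), with its loop up-right. The trays are at (163,222) bangle, (273,187) locket with its drawn loop up, (397,183) buckle and (513,209) brooch. The pink decoy is at (108,325) and the dish at (501,290). The scene view agrees.

```bash
cat > h.py <<'E'
import cv2,numpy as np,pickle
from bench import ctrl
from scipy.spatial.transform import Rotation as R
def cast(d,uv,z):
    uv=np.asarray(uv,float).reshape(-1,2); P=np.asarray(d["pose"])
    r=np.c_[(uv[:,0]-d["cx"])/d["fx"],(uv[:,1]-d["cy"])/d["fy"],np.ones(len(uv))]@P[:3,:3].T
    return (P[:3,3]+r*((z-P[2,3])/r[:,2])[:,None])[:,:2]
def project(d,p):
    P=np.asarray(d["pose"]); q=P[:3,:3].T@(np.asarray(p,float)-P[:3,3])
    return q[:2]/q[2]*[d["fx"],d["fy"]]+[d["cx"],d["cy"]]
def masks(img):
    h=cv2.cvtColor(img,cv2.COLOR_BGR2HSV)
    return h,cv2.inRange(h,(12,120,70),(35,255,255)),cv2.inRange(h,(0,0,150),(180,60,255))
def blobs(m,lo,hi):
    return [c for c in cv2.findContours(m,cv2.RETR_EXTERNAL,cv2.CHAIN_APPROX_NONE)[0] if lo<cv2.contourArea(c)<hi]
def rect(d,c,z):
    (x,y),(w,h),a=cv2.minAreaRect((cast(d,c,z)*1000).astype(np.float32))
    if w<h: w,h,a=h,w,a+90
    return round(x,1),round(y,1),round(w,1),round(h,1),round((a+90)%180-90,1)  # mm, long-side angle deg
def go(x,y,z,ydir=None):
    """slide (mm) and delta_rot to bring TCP to x,y,z mm, tool y along ydir deg (mod 180)"""
    s=ctrl.get_state(); M=R.from_rotvec(s["tool_rot"]).as_matrix(); p=np.array(s["position"])*1000
    cur=np.degrees(np.arctan2(M[1,1],M[0,1])); rot=np.zeros(3)
    if ydir is not None:
        rad=np.degrees(np.arctan2(y,x)); t=rad+((ydir-rad+90)%180-90); a=np.radians(t)
        Y=np.array([np.cos(a),np.sin(a),0]); Z=np.array([0,0,-1.]); T=np.c_[np.cross(Y,Z),Y,Z]
        rot=R.from_matrix(M.T@T).as_rotvec()
    print("t",round(s["time"],1),"pos",p.round(1),"y",round(cur,1),"slide",(M.T@(np.array([x,y,z])-p)).round(1),"rot",rot.round(3),"w",round(s["grip_width"]*87,1),"gf",round(s["grip_force"],1),"F",np.round(s["ft_force"],1))
E
python3 - <<'E'
from h import *
for n in ["top","scene"]:
    d=pickle.load(open(n+"0.pkl","rb")); h,g,w=masks(d["color"])
    mat=cv2.inRange(h,(0,0,0),(180,255,60))
    poly=max(blobs(mat,5000,1e6),key=lambda c:cv2.minAreaRect(c)[1][0]*cv2.minAreaRect(c)[1][1] if n=="top" else cv2.contourArea(c))
    mm=np.zeros_like(g); cv2.drawContours(mm,[cv2.convexHull(poly)],-1,255,-1); g&=mm
    print(n,"mat",rect(d,poly,2))
    for c in blobs(g,60,5000): print("gold",c.reshape(-1,2).mean(0).round(),rect(d,c,.007))
    for c in blobs(w,1000,9000): print("card",c.reshape(-1,2).mean(0).round(),rect(d,c,.004))
E
```

```text
top mat (154.8, 79.3, 464.1, 133.9, 90.0)
gold [441. 281.] (421.5, -213.2, 48.1, 41.6, -11.2)
gold [254. 283.] (426.9, 188.9, 65.0, 64.6, -0.3)
gold [371. 271.] (444.7, -63.6, 58.9, 44.2, -29.2)
gold [311. 262.] (469.3, 64.5, 68.3, 14.3, 12.4)
card [163. 222.] (568.5, 390.1, 139.1, 110.4, 86.0)
card [513. 210.] (574.1, -387.2, 138.4, 109.6, -75.8)
card [397. 184.] (643.4, -132.4, 138.9, 109.2, 87.2)
card [272. 187.] (642.8, 148.3, 139.9, 110.0, -78.7)
card [ 18. 161.] (722.6, 727.2, 102.1, 88.5, 11.6)
scene mat (1620.6, 1247.7, 873.7, 253.9, 89.9)
gold [387. 278.] (421.7, 188.4, 71.6, 62.4, 42.4)
gold [330. 255.] (465.9, 64.8, 71.2, 15.5, 12.5)
gold [300. 218.] (442.0, -62.2, 58.7, 50.0, -30.7)
gold [267. 180.] (417.3, -211.8, 48.8, 48.2, 84.5)
card [421. 401.] (567.7, 391.9, 141.3, 112.0, 86.1)
card [297. 334.] (641.8, 150.5, 141.4, 111.8, -78.8)
card [211. 248.] (641.6, -130.9, 139.1, 111.3, 87.5)
card [177. 176.] (572.2, -385.8, 137.2, 109.9, -75.9)
```

```bash
python3 - <<'E'
from h import *
d=pickle.load(open("top0.pkl","rb"))
print("dish",cast(d,[501,290],.01)*1000)
h,g,w=masks(d["color"])
for c in blobs(g,60,5000):
    if 430<c[:,0,0].mean()<450:
        m=np.zeros_like(g); cv2.drawContours(m,[c],-1,255,-1); e=cv2.distanceTransform(cv2.copyMakeBorder(m,0,0,0,0,0),cv2.DIST_L2,5)
        ys,xs=np.where(e>e.max()-.8); o=cast(d,[xs.mean(),ys.mean()],.007)[0]; q=cast(d,c,.007)-o; r=np.hypot(*q.T); f=q[r>.024].mean(0)
        print("disc",o*1000,"loopdir",np.degrees(np.arctan2(f[1],f[0])),r.max())
go(420,-213,150,49)
E
```

```text
dish [[ 395.59413386 -339.83542416]]
t 0.1 pos [ 193.6 -620.   243.6] y -72.7 slide [ 337.5 -320.8   94.1] rot [-1.000e-03 -2.000e-03 -2.123e+00] w 87.0 gf 0.0 F [-0.1 -0.5  0.4]
```

{"method": "send_rows", "body": {"motion": [{"claw": 1,"slide": [35,-33,10],"delta_rot": [0,0,0.13]},{"claw": 1,"slide": [70,-66,20],"delta_rot": [0,0,0.26]},{"claw": 1,"slide": [104,-98,29],"delta_rot": [0,0,0.39]},{"claw": 1,"slide": [138,-131,39],"delta_rot": [0,0,0.52]},{"claw": 1,"slide": [172,-163,48],"delta_rot": [0,0,0.65]}]}}

```text
time: 0.6
position: [0.3098, -0.4114, 0.1957]
tool_rot: [-3.093, 0.551, 0.001]
ft_force: [1.5, -0.2, -0.3]
grip_width: 1.002
grip_force: 0.0
```

```bash
sed -i 's/def go(x,y,z,ydir=None):/def go(x,y,z,ydir=None):\n    # ydir resolved to the half turn nearest the present tool y/; s/t=rad+((ydir-rad+90)%180-90)/t=cur+((ydir-cur+90)%180-90)/' h.py; python3 -c "
from h import *
go(420,-213,150,-131)"
```

```text
t 0.6 pos [ 309.8 -411.4  195.7] y -110.2 slide [  34.9 -224.3   45.8] rot [-0.     0.001  0.363] w 87.1 gf 0.0 F [ 1.5 -0.2 -0.3]
```

{"method": "send_rows", "body": {"motion": [{"claw": 1,"slide": [7,-45,9],"delta_rot": [0,0,0.1]},{"claw": 1,"slide": [14,-90,18],"delta_rot": [0,0,0.2]},{"claw": 1,"slide": [21,-135,27],"delta_rot": [0,0,0.3]},{"claw": 1,"slide": [28,-180,36],"delta_rot": [0,0,0.363]},{"claw": 1,"slide": [35,-224,46],"delta_rot": [0,0,0.363]}]}}

```text
time: 1.1
position: [0.4189, -0.213, 0.1502]
tool_rot: [2.944, -1.094, 0.0]
ft_force: [0.7, 0.2, -0.1]
grip_width: 0.999
grip_force: 0.0
```

{"method": "send_rows", "body": {"motion": [{"claw": 1,"slide": [0,0,0],"delta_rot": [0,0,0]}]}}

```text
time: 1.2
position: [0.4205, -0.208, 0.1492]
tool_rot: [-2.949, 1.076, 0.003]
ft_force: [-0.2, 0.1, 0.3]
grip_width: 1.005
grip_force: 0.0
```

```bash
python3 - <<'E'
from h import *
d=ctrl.get_image("wrist"); cv2.imwrite("pics/w1.png",d["color"]); pickle.dump(d,open("w1.pkl","wb"))
go(420,-213,150,-131); print(np.round(d["pose"],3),d["fx"])
E
```

```text
t 1.2 pos [ 419.2 -211.6  149.8] y -130.3 slide [ 1.5  0.5 -0.2] rot [0.    0.002 0.012] w 86.5 gf 0.0 F [-1.  -1.3 -0. ]
[[-0.644 -0.742 -0.183  0.471]
 [-0.765  0.625  0.156 -0.25 ]
 [-0.001  0.241 -0.971  0.29 ]
 [ 0.     0.     0.     1.   ]] 399.008769109326
```

View pics/w1.png

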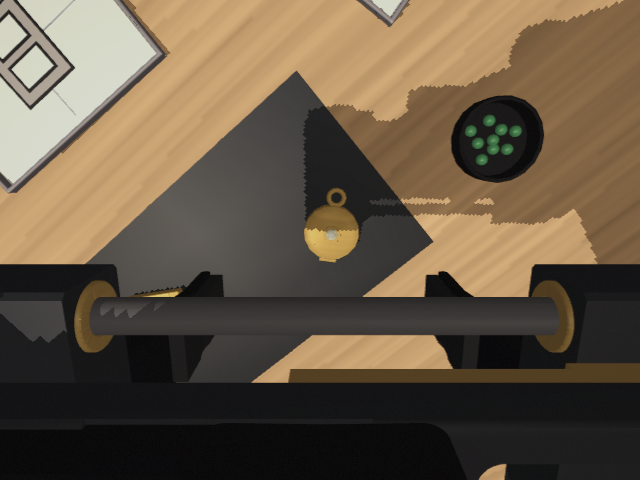

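The wrist view shows the locket disc at about (331,232), its loop at (336,197) and hinge at (327,260). The jaws straddle it and the dish at (497,139) is clear.

```bash
python3 - <<'E'
from h import *
d=pickle.load(open("w1.pkl","rb")); h,_,_=masks(d["color"])
m=cv2.inRange(h,(10,90,40),(35,255,255)); roi=np.zeros_like(m); roi[180:270,295:368]=255; m&=roi
c=max(blobs(m,200,9000),key=cv2.contourArea)
f=np.zeros_like(m); cv2.drawContours(f,[c],-1,255,-1)
e=cv2.distanceTransform(f,cv2.DIST_L2,5); v=np.unravel_index(e.argmax(),e.shape); print(v,e.max())
# disc by stripping loop/hinge
o=cv2.morphologyEx(f,cv2.MORPH_OPEN,cv2.getStructuringElement(cv2.MORPH_ELLIPSE,(31,31)))
dc=blobs(o,200,9000)[0]; print(rect(d,dc,.008))
D=cast(d,cv2.minEnclosingCircle(dc)[0],.008)[0]*1000; L=cast(d,[336.5,197.5],.007)[0]*1000
print("disc",D,"loop",L,np.degrees(np.arctan2(*(L-D)[::-1])),np.hypot(*(L-D)))
a=np.degrees(np.arctan2(*(L-D)[::-1])); go(D[0],D[1],27,a+90)
E
```

```text
(np.int64(231), np.int64(331)) 26.965895
(418.3, -211.9, 40.1, 40.0, 5.0)
disc [ 418.5603121  -211.66406434] loop [ 434.9535316  -230.94876384] -49.63335069159803 25.31081349912729
t 1.2 pos [ 419.2 -211.6  149.8] y -130.3 slide [ -0.2   0.5 122.8] rot [0.    0.002 0.163] w 86.5 gf 0.0 F [-1.  -1.3 -0. ]
```

{"method": "send_rows", "body": {"motion": [{"claw": 1,"slide": [0,0,40],"delta_rot": [0,0,0.1]},{"claw": 1,"slide": [0,0.5,80],"delta_rot": [0,0,0.163]},{"claw": 1,"slide": [0,0.5,110],"delta_rot": [0,0,0.163]},{"claw": 1,"slide": [0,0.5,124],"delta_rot": [0,0,0.163]},{"claw": 1,"slide": [0,0.5,124],"delta_rot": [0,0,0.163]}]}}

```text
time: 1.75
position: [0.4167, -0.2164, 0.0257]
tool_rot: [2.845, -1.331, -0.005]
ft_force: [-0.4, 0.6, 0.0]
grip_width: 1.003
grip_force: 0.0
```

{"method": "send_rows", "body": {"motion": [{"claw": 0,"slide": [0,0,0],"delta_rot": [0,0,0]},{"claw": -0.5,"slide": [0,0,0],"delta_rot": [0,0,0]},{"claw": -0.5,"slide": [0,0,0],"delta_rot": [0,0,0]},{"claw": -0.5,"slide": [0,0,0],"delta_rot": [0,0,0]},{"claw": -0.5,"slide": [0,0,0],"delta_rot": [0,0,0]}], "grip_force": 15}}

```text
time: 2.25
position: [0.4182, -0.2154, 0.0267]
tool_rot: [2.847, -1.328, 0.0]
ft_force: [-0.1, 0.4, 0.1]
grip_width: 0.631
grip_force: 0.0
```

```bash
python3 -c "
from h import *
go(642.5,149.3,80,101.3)"
```

```text
t 2.2 pos [ 418.2 -215.4   26.7] y -140.0 slide [-135.4 -406.2  -53.4] rot [ 0.    -0.    -1.071] w 54.9 gf 0.0 F [-0.1  0.4  0.1]
```

{"method": "send_rows", "body": {"motion": [{"claw": -0.5,"slide": [0,0,0],"delta_rot": [0,0,0]},{"claw": -0.5,"slide": [0,0,0],"delta_rot": [0,0,0]},{"claw": -0.5,"slide": [0,0,0],"delta_rot": [0,0,0]},{"claw": -0.5,"slide": [0,0,0],"delta_rot": [0,0,0]},{"claw": -0.5,"slide": [0,0,0],"delta_rot": [0,0,0]}]}}

```text
time: 2.75
position: [0.4182, -0.2152, 0.0266]
tool_rot: [2.847, -1.328, 0.0]
ft_force: [0.4, 0.2, 0.4]
grip_width: 0.448
grip_force: 15.0
```

{"method": "send_rows", "body": {"motion": [{"claw": -0.5,"slide": [0,0,-10],"delta_rot": [0,0,0]},{"claw": -0.5,"slide": [0,0,-30],"delta_rot": [0,0,0]},{"claw": -0.5,"slide": [0,0,-50],"delta_rot": [0,0,0]},{"claw": -0.5,"slide": [0,0,-54],"delta_rot": [0,0,0]}]}}

```text
time: 3.15
position: [0.4198, -0.2161, 0.0831]
tool_rot: [2.846, -1.328, 0.007]
ft_force: [0.7, -0.7, 0.0]
grip_width: 0.447
grip_force: 15.0
```

```bash
python3 -c "
from h import *
go(642.5,149.3,80,101.3)"
```

```text
t 3.1 pos [ 419.8 -216.1   83.1] y -140.0 slide [-137.  -405.4    3.1] rot [ 1.00e-03 -5.00e-03 -1.07e+00] w 38.9 gf 15.0 F [ 0.7 -0.7  0. ]
```

{"method": "send_rows", "body": {"motion": [{"claw": -0.5,"slide": [-10,-30,0],"delta_rot": [0,0,-0.07]},{"claw": -0.5,"slide": [-23,-68,0],"delta_rot": [0,0,-0.2]},{"claw": -0.5,"slide": [-37,-110,0],"delta_rot": [0,0,-0.33]},{"claw": -0.5,"slide": [-51,-152,0],"delta_rot": [0,0,-0.46]},{"claw": -0.5,"slide": [-65,-193,0],"delta_rot": [0,0,-0.59]}]}}

```text
time: 3.65
position: [0.5248, -0.04, 0.0803]
tool_rot: [3.111, -0.436, -0.0]
ft_force: [1.2, 0.1, -0.2]
grip_width: 0.449
grip_force: 15.0
```

```bash
python3 -c "
from h import *
go(642.5,149.3,80,101.3)"
```

```text
t 3.6 pos [524.8 -40.   80.3] y -105.9 slide [  61.2 -214.3    0.3] rot [ 0.     0.    -0.475] w 39.1 gf 15.0 F [ 1.2  0.1 -0.2]
```

{"method": "send_rows", "body": {"motion": [{"claw": -0.5,"slide": [13,-45,0],"delta_rot": [0,0,-0.12]},{"claw": -0.5,"slide": [26,-90,0],"delta_rot": [0,0,-0.24]},{"claw": -0.5,"slide": [38,-135,0],"delta_rot": [0,0,-0.36]},{"claw": -0.5,"slide": [50,-178,0],"delta_rot": [0,0,-0.475]},{"claw": -0.5,"slide": [61,-214,0],"delta_rot": [0,0,-0.475]}]}}

```text
time: 4.15
position: [0.6431, 0.1495, 0.0798]
tool_rot: [-3.125, -0.306, 0.001]
ft_force: [-0.0, -0.5, -0.8]
grip_width: 0.443
grip_force: 15.0
```

{"method": "send_rows", "body": {"motion": [{"claw": -0.5,"slide": [0,0,20],"delta_rot": [0,0,0]},{"claw": -0.5,"slide": [0,0,30],"delta_rot": [0,0,0]},{"claw": -0.5,"slide": [0,0,30],"delta_rot": [0,0,0]}]}}

```text
time: 4.45
position: [0.6407, 0.1453, 0.0476]
tool_rot: [3.126, 0.299, -0.009]
ft_force: [-0.3, -0.2, -1.1]
grip_width: 0.45
grip_force: 15.0
```

```bash
python3 - <<'E'
from h import *
d=ctrl.get_image("wrist"); cv2.imwrite("pics/w2.png",d["color"]); pickle.dump(d,open("w2.pkl","wb"))
go(642.5,149.3,50,101.3); print(project(d,[.6425,.1493,.004]))
E
```

```text
t 4.5 pos [641.6 145.1  49. ] y -79.1 slide [ 1.7 -3.9 -1. ] rot [ 0.001  0.003 -0.007] w 38.9 gf 15.0 F [0.6 0.8 0.2]
[316.83562676 274.00670533]
```

View pics/w2.png

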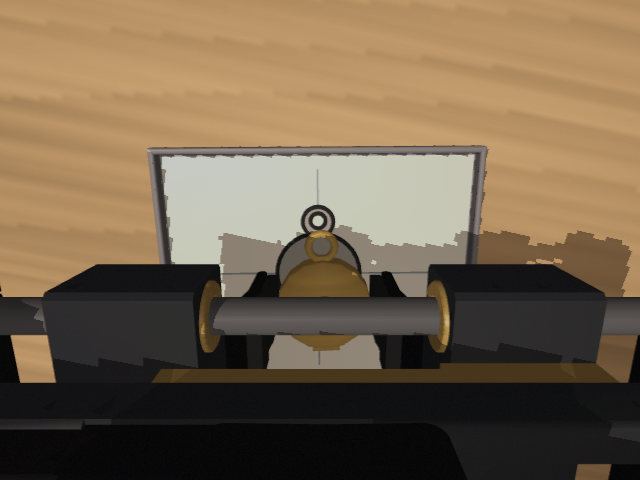

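The locket is held over the tray: its loop is at (322,247), and the drawn loop is at (317,221) with its centre cross near (318,273).

```bash
python3 - <<'E'
from h import *
d=pickle.load(open("w2.pkl","rb"))
L=cast(d,[321.5,247],.029)[0]*1000; T=cast(d,[317.5,221],.004)[0]*1000; C=cast(d,[318.3,273],.004)[0]*1000
print(L,T,C,T-L)
print("top/bottom clearance", cast(d,[323,347],.029)*1000)
s=ctrl.get_state(); M=R.from_rotvec(s["tool_rot"]).as_matrix(); print("tool shift",M.T@np.r_[T-L,0])
go(642.5,149.3,29,101.3)
E
```

```text
[662.99493931 150.84534928] [668.39012121 153.86790383] [643.14139476 148.69656309] [5.39518191 3.02255455]
top/bottom clearance [[618.21571265 141.58828748]]
tool shift [ 5.86965941 -1.94690658 -0.02184165]
t 4.5 pos [641.6 145.1  49. ] y -79.1 slide [ 1.8 -3.9 20. ] rot [ 0.001  0.003 -0.007] w 38.9 gf 15.0 F [0.6 0.8 0.2]
```

{"method": "send_rows", "body": {"motion": [{"claw": -0.5,"slide": [5.5,-2.5,6],"delta_rot": [0,0,0]},{"claw": -0.5,"slide": [5.5,-2.5,13],"delta_rot": [0,0,0]},{"claw": -0.5,"slide": [5.5,-2.5,18],"delta_rot": [0,0,0]},{"claw": -0.5,"slide": [5.5,-2.5,20.5],"delta_rot": [0,0,0]},{"claw": -0.5,"slide": [5.5,-2.5,20.5],"delta_rot": [0,0,0]}]}}

```text
time: 5.0
position: [0.6472, 0.1502, 0.0295]
tool_rot: [3.127, 0.301, -0.002]
ft_force: [0.1, -0.8, -0.4]
grip_width: 0.447
grip_force: 15.0
```

{"method": "send_rows", "body": {"motion": [{"claw": 0.2,"slide": [0,0,0],"delta_rot": [0,0,0]},{"claw": 0.2,"slide": [0,0,0],"delta_rot": [0,0,0]},{"claw": 0.2,"slide": [0,0,0],"delta_rot": [0,0,0]},{"claw": 0.4,"slide": [0,0,-20],"delta_rot": [0,0,0]},{"claw": 1,"slide": [0,0,-60],"delta_rot": [0,0,0]}]}}

```text
time: 5.5
position: [0.6452, 0.1495, 0.0873]
tool_rot: [3.126, 0.301, -0.011]
ft_force: [-0.1, -0.4, -0.1]
grip_width: 0.702
grip_force: 0.0
```

{"method": "send_rows", "body": {"motion": [{"claw": 1,"slide": [-20,0,-30],"delta_rot": [0,0,0]},{"claw": 1,"slide": [-40,0,-50],"delta_rot": [0,0,0]},{"claw": 1,"slide": [-40,0,-50],"delta_rot": [0,0,0]}]}}

```text
time: 5.8
position: [0.6086, 0.1437, 0.1439]
tool_rot: [3.126, 0.302, 0.008]
ft_force: [-0.6, -0.1, 0.5]
grip_width: 0.949
grip_force: 0.0
```

```bash
python3 - <<'E'
from h import *
d=ctrl.get_image("wrist"); cv2.imwrite("pics/w3.png",d["color"]); pickle.dump(d,open("w3.pkl","wb"))
go(443.5,-63,140,60)
E
```

```text
t 5.8 pos [608.9 143.1 142. ] y -79.0 slide [-201.7  170.7    1.5] rot [-0.    -0.004  0.716] w 84.8 gf 0.0 F [-0.5 -0.4  0.1]
```

View pics/w3.png

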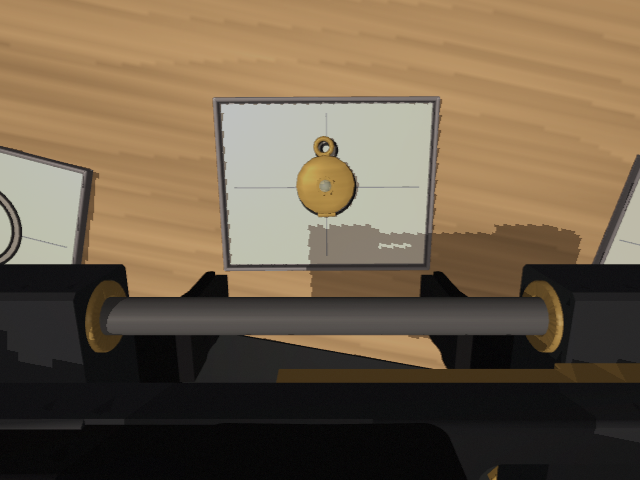

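The locket is flat on its drawing, with its loop at (324,147) on the drawn loop's side. Next is the buckle.

{"method": "send_rows", "body": {"motion": [{"claw": 1,"slide": [-34,29,0],"delta_rot": [0,0,0.13]},{"claw": 1,"slide": [-68,58,0],"delta_rot": [0,0,0.26]},{"claw": 1,"slide": [-102,87,0],"delta_rot": [0,0,0.39]},{"claw": 1,"slide": [-136,116,0],"delta_rot": [0,0,0.52]},{"claw": 1,"slide": [-170,145,0],"delta_rot": [0,0,0.65]}]}}

```text
time: 6.35
position: [0.4679, -0.0334, 0.139]
tool_rot: [-3.057, 0.722, 0.002]
ft_force: [0.1, -0.7, 0.6]
grip_width: 1.0
grip_force: 0.0
```

{"method": "send_rows", "body": {"motion": [{"claw": 1,"slide": [-40,0,5],"delta_rot": [0,0,0.066]},{"claw": 1,"slide": [-40,0,5],"delta_rot": [0,0,0.066]}]}}

```text
time: 6.55
position: [0.4283, -0.0143, 0.1327]
tool_rot: [3.031, -0.817, -0.009]
ft_force: [-0.5, 0.3, 0.2]
grip_width: 0.998
grip_force: 0.0
```

```bash
python3 - <<'E'
from h import *
go(443.5,-63,26,60)
E
```

```text
t 6.5 pos [428.3 -14.3 132.7] y -120.2 slide [ 38.2  34.1 106.6] rot [ 0.004  0.005 -0.003] w 86.8 gf 0.0 F [-0.5  0.3  0.2]
```

{"method": "send_rows", "body": {"motion": [{"claw": 1,"slide": [20,18,0],"delta_rot": [0,0,0]},{"claw": 1,"slide": [38,34,0],"delta_rot": [0,0,0]},{"claw": 1,"slide": [38,34,0],"delta_rot": [0,0,0]}]}}

```text
time: 6.85
position: [0.4501, -0.0656, 0.1344]
tool_rot: [3.033, -0.819, 0.0]
ft_force: [-0.0, -0.3, 0.1]
grip_width: 1.003
grip_force: 0.0
```

```bash
python3 - <<'E'
from h import *
d=ctrl.get_image("wrist"); h,_,_=masks(d["color"]); m=cv2.inRange(h,(10,90,40),(35,255,255))
u,v=project(d,[.4435,-.063,.006]).astype(int); print(u,v)
roi=np.zeros_like(m); roi[max(v-60,0):min(v+60,262),u-80:u+80]=255
for c in blobs(m&roi,300,20000): print(cv2.boundingRect(c),rect(d,c,.008))
go(443.5,-63,26,60)
E
```

```text
325 247
(295, 206, 64, 56) (452.4, -68.6, 42.8, 38.8, 59.7)
t 6.9 pos [449.7 -63.6 134.3] y -120.1 slide [ -5.5   2.6 108.3] rot [-0.     0.001 -0.002] w 86.9 gf 0.0 F [ 0.1 -0.6  0. ]
```

{"method": "send_rows", "body": {"motion": [{"claw": 1,"slide": [-5,2,40],"delta_rot": [0,0,0]},{"claw": 1,"slide": [-5,2,80],"delta_rot": [0,0,0]},{"claw": 1,"slide": [-5,2,100],"delta_rot": [0,0,0]},{"claw": 1,"slide": [-5,2,108],"delta_rot": [0,0,0]},{"claw": 1,"slide": [-5,2,108],"delta_rot": [0,0,0]}]}}

```text
time: 7.4
position: [0.4434, -0.0606, 0.0262]
tool_rot: [-3.034, 0.811, 0.004]
ft_force: [0.5, -0.5, 0.2]
grip_width: 1.002
grip_force: 0.0
```

{"method": "send_rows", "body": {"motion": [{"claw": -0.5,"slide": [0,0,0],"delta_rot": [0,0,0]},{"claw": -0.5,"slide": [0,0,0],"delta_rot": [0,0,0]},{"claw": -0.5,"slide": [0,0,0],"delta_rot": [0,0,0]},{"claw": -0.5,"slide": [0,0,0],"delta_rot": [0,0,0]},{"claw": -0.5,"slide": [0,0,0],"delta_rot": [0,0,0]}]}}

```text
time: 7.9
position: [0.444, -0.062, 0.0274]
tool_rot: [3.034, -0.814, 0.001]
ft_force: [0.2, -0.3, -0.5]
grip_width: 0.628
grip_force: 0.0
```

{"method": "send_rows", "body": {"motion": [{"claw": -0.5,"slide": [0,0,0],"delta_rot": [0,0,0]},{"claw": -0.5,"slide": [0,0,0],"delta_rot": [0,0,0]},{"claw": -0.5,"slide": [0,0,0],"delta_rot": [0,0,0]},{"claw": -0.5,"slide": [0,0,0],"delta_rot": [0,0,0]},{"claw": -0.5,"slide": [0,0,0],"delta_rot": [0,0,0]}]}}

```text
time: 8.4
position: [0.4438, -0.062, 0.0271]
tool_rot: [3.034, -0.814, -0.0]
ft_force: [-0.0, -0.9, 0.9]
grip_width: 0.473
grip_force: 15.0
```

```bash
python3 - <<'E'
from h import *
go(642.5,-131.7,80,87.3)
E
```

```text
t 8.4 pos [443.8 -62.   27.1] y -120.0 slide [206.9 -39.1 -52.9] rot [ 0.     0.    -0.477] w 41.2 gf 15.0 F [-0.  -0.9  0.9]
```

{"method": "send_rows", "body": {"motion": [{"claw": -0.5,"slide": [0,0,-15],"delta_rot": [0,0,0]},{"claw": -0.5,"slide": [20,-4,-40],"delta_rot": [0,0,-0.05]},{"claw": -0.5,"slide": [60,-11,-53],"delta_rot": [0,0,-0.15]},{"claw": -0.5,"slide": [105,-20,-53],"delta_rot": [0,0,-0.27]},{"claw": -0.5,"slide": [150,-28,-53],"delta_rot": [0,0,-0.4]}]}}

```text
time: 8.9
position: [0.5896, -0.1134, 0.0807]
tool_rot: [3.135, -0.187, 0.002]
ft_force: [0.6, 1.0, 0.1]
grip_width: 0.476
grip_force: 15.0
```

```bash
python3 - <<'E'
from h import *
go(642.5,-131.7,50,87.3)
E
```

```text
t 8.9 pos [ 589.6 -113.4   80.7] y -96.8 slide [54.7 11.8 30.7] rot [ 0.001 -0.002 -0.072] w 41.4 gf 15.0 F [0.6 1.  0.1]
```

{"method": "send_rows", "body": {"motion": [{"claw": -0.5,"slide": [27,6,5],"delta_rot": [0,0,-0.04]},{"claw": -0.5,"slide": [55,12,20],"delta_rot": [0,0,-0.072]},{"claw": -0.5,"slide": [55,12,30],"delta_rot": [0,0,-0.072]},{"claw": -0.5,"slide": [55,12,30],"delta_rot": [0,0,-0.072]}]}}

```text
time: 9.3
position: [0.6388, -0.1309, 0.0472]
tool_rot: [-3.139, 0.083, 0.008]
ft_force: [-0.4, -0.5, -0.8]
grip_width: 0.479
grip_force: 15.0
```

```bash
python3 - <<'E'
from h import *
d=ctrl.get_image("wrist"); cv2.imwrite("pics/w4.png",d["color"]); pickle.dump(d,open("w4.pkl","wb"))
go(642.5,-131.7,29,87.3); print(project(d,[.6425,-.1317,.004]))
E
```

```text
t 9.3 pos [ 639.1 -130.6   48.5] y -93.0 slide [ 3.6  0.9 19.5] rot [-0.001  0.004 -0.005] w 41.6 gf 15.0 F [ 0.4  0.1 -0.1]
[325.97789284 271.9153458 ]
```

View pics/w4.png

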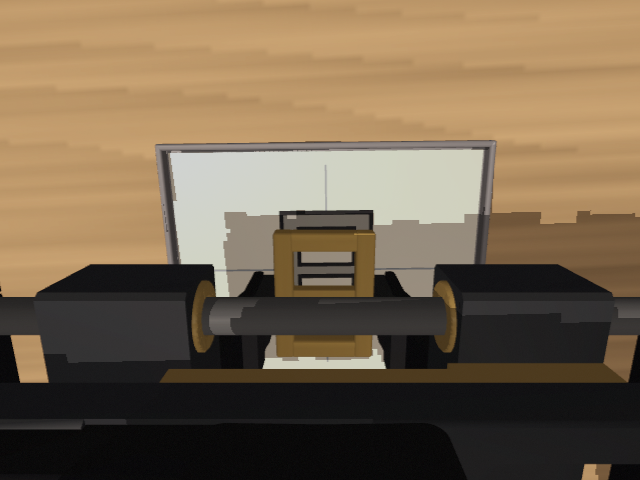

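The buckle is held square to its drawing. Its far edge is at (324,232) and the drawn far edge at (326,211).

```bash
python3 - <<'E'
from h import *
d=pickle.load(open("w4.pkl","rb"))
L=cast(d,[324.5,231.5],.0315)[0]*1000; T=cast(d,[326.3,211],.004)[0]*1000
s=ctrl.get_state(); M=R.from_rotvec(s["tool_rot"]).as_matrix(); print(L,T,"tool shift",M.T@np.r_[T-L,0])
E
```

```text
[ 668.92289078 -132.32785591] [ 672.3502731  -133.39302189] tool shift [ 3.47807333  0.88563348 -0.01368989]
```

{"method": "send_rows", "body": {"motion": [{"claw": -0.5,"slide": [3.5,1,6],"delta_rot": [0,0,0]},{"claw": -0.5,"slide": [3.5,1,13],"delta_rot": [0,0,0]},{"claw": -0.5,"slide": [3.5,1,17],"delta_rot": [0,0,0]},{"claw": -0.5,"slide": [3.5,1,19.5],"delta_rot": [0,0,0]},{"claw": -0.5,"slide": [3.5,1,19.5],"delta_rot": [0,0,0]}]}}

```text
time: 9.85
position: [0.6438, -0.1326, 0.0302]
tool_rot: [3.14, -0.082, -0.001]
ft_force: [-0.2, 0.5, -1.2]
grip_width: 0.479
grip_force: 15.0
```

{"method": "send_rows", "body": {"motion": [{"claw": 0.2,"slide": [0,0,0],"delta_rot": [0,0,0]},{"claw": 0.2,"slide": [0,0,0],"delta_rot": [0,0,0]},{"claw": 0.2,"slide": [0,0,0],"delta_rot": [0,0,0]},{"claw": 0.2,"slide": [0,0,-20],"delta_rot": [0,0,0]},{"claw": 0,"slide": [0,0,-60],"delta_rot": [0,0,0]}]}}

```text
time: 10.35
position: [0.6415, -0.1324, 0.0877]
tool_rot: [-3.139, 0.082, 0.011]
ft_force: [0.4, -0.2, 0.8]
grip_width: 0.563
grip_force: 0.0
```

{"method": "send_rows", "body": {"motion": [{"claw": 0,"slide": [-40,0,-20],"delta_rot": [0,0,0]},{"claw": 0,"slide": [-40,0,-50],"delta_rot": [0,0,0]},{"claw": 0,"slide": [-40,0,-50],"delta_rot": [0,0,0]}]}}

```text
time: 10.65
position: [0.606, -0.1308, 0.1451]
tool_rot: [3.138, -0.082, 0.011]
ft_force: [1.9, -0.9, 1.4]
grip_width: 0.502
grip_force: 0.0
```

```bash
python3 - <<'E'
from h import *
d=ctrl.get_image("wrist"); pickle.dump(d,open("w5.pkl","wb")); h,_,_=masks(d["color"]); m=cv2.inRange(h,(10,90,40),(35,255,255))
cv2.imwrite("pics/w5.png",d["color"])
u,v=project(d,[.6425,-.1317,.006]).astype(int)
roi=np.zeros_like(m); roi[max(v-75,0):min(v+75,262),u-85:u+85]=255
w=cv2.inRange(h,(0,0,90),(180,60,255))
for c in blobs(m&roi,300,20000): print(cv2.boundingRect(c),rect(d,c,.010))
go(467.5,64.5,135,102.4)
E
```

```text
(292, 140, 63, 83) (645.1, -132.4, 56.2, 42.3, -2.9)
t 10.7 pos [ 605.7 -130.9  143.3] y -93.0 slide [-148.3 -187.9    7.2] rot [ 0.002 -0.005 -0.269] w 43.9 gf 0.0 F [-0.4 -0.5  0.2]
```

{"method": "send_rows", "body": {"motion": [{"claw": 0,"slide": [-30,-38,0],"delta_rot": [0,0,-0.1]},{"claw": 0,"slide": [-60,-76,2],"delta_rot": [0,0,-0.2]},{"claw": 0,"slide": [-90,-114,4],"delta_rot": [0,0,-0.269]},{"claw": 0,"slide": [-120,-152,6],"delta_rot": [0,0,-0.269]},{"claw": 0,"slide": [-148,-188,8],"delta_rot": [0,0,-0.269]}]}}

```text
time: 11.2
position: [0.4648, 0.0667, 0.1317]
tool_rot: [-3.123, -0.34, 0.001]
ft_force: [1.0, 1.0, 0.3]
grip_width: 0.501
grip_force: 0.0
```

{"method": "send_rows", "body": {"motion": [{"claw": 0,"slide": [0,0,0],"delta_rot": [0,0,0]},{"claw": 0,"slide": [0,0,0],"delta_rot": [0,0,0]}]}}

```text
time: 11.4
position: [0.466, 0.0656, 0.1322]
tool_rot: [3.122, 0.344, 0.0]
ft_force: [0.2, -1.0, 1.1]
grip_width: 0.503
grip_force: 0.0
```

```bash
python3 - <<'E'
from h import *
d=ctrl.get_image("wrist"); cv2.imwrite("pics/w6.png",d["color"]); h,_,_=masks(d["color"]); m=cv2.inRange(h,(10,90,40),(35,255,255))
u,v=project(d,[.4675,.0645,.006]).astype(int); print(u,v)
roi=np.zeros_like(m); roi[max(v-75,0):min(v+75,262),u-60:u+60]=255
for c in blobs(m&roi,100,20000): print(cv2.boundingRect(c),rect(d,c,.009))
go(467.5,64.5,26,102.4)
E
```

```text
325 237
(318, 187, 20, 75) (476.9, 65.4, 51.1, 12.5, 11.7)
(333, 162, 52, 12) (518.6, 54.1, 33.4, 7.1, -77.5)
t 11.4 pos [466.6  64.6 132.3] y -77.6 slide [  0.8   0.2 106.3] rot [ 0.    -0.     0.001] w 43.5 gf 0.0 F [ 0.  -0.4 -0. ]
```

{"method": "send_rows", "body": {"motion": [{"claw": 0,"slide": [2,0,40],"delta_rot": [0,0,0]},{"claw": 0,"slide": [2,0,80],"delta_rot": [0,0,0]},{"claw": -0.3,"slide": [2,0,98],"delta_rot": [0,0,0]},{"claw": -0.9,"slide": [2,0,106],"delta_rot": [0,0,0]},{"claw": -0.9,"slide": [2,0,106],"delta_rot": [0,0,0]}]}}

```text
time: 11.95
position: [0.4687, 0.0645, 0.026]
tool_rot: [-3.123, -0.337, 0.002]
ft_force: [0.5, 0.2, 0.0]
grip_width: 0.317
grip_force: 0.0
```

{"method": "send_rows", "body": {"motion": [{"claw": -0.9,"slide": [0,0,0],"delta_rot": [0,0,0]},{"claw": -0.9,"slide": [0,0,0],"delta_rot": [0,0,0]},{"claw": -0.9,"slide": [0,0,0],"delta_rot": [0,0,0]},{"claw": -0.9,"slide": [0,0,0],"delta_rot": [0,0,0]},{"claw": -0.9,"slide": [0,0,0],"delta_rot": [0,0,0]}]}}

```text
time: 12.45
position: [0.469, 0.0651, 0.027]
tool_rot: [3.123, 0.339, 0.002]
ft_force: [2.0, -2.4, 2.3]
grip_width: 0.135
grip_force: 15.0
```

```bash
python3 - <<'E'
from h import *
go(573,-386.5,80,-75.85)
E
```

```text
t 12.4 pos [469.   65.1  27. ] y -77.6 slide [  4.7 463.4 -52.6] rot [ 0.001 -0.001 -0.03 ] w 11.7 gf 15.0 F [ 2.  -2.4  2.3]
```

{"method": "send_rows", "body": {"motion": [{"claw": -0.9,"slide": [0,0,-15],"delta_rot": [0,0,0]},{"claw": -0.9,"slide": [0,25,-40],"delta_rot": [0,0,0]},{"claw": -0.9,"slide": [1,65,-53],"delta_rot": [0,0,0]},{"claw": -0.9,"slide": [1,110,-53],"delta_rot": [0,0,-0.03]},{"claw": -0.9,"slide": [2,155,-53],"delta_rot": [0,0,-0.03]}]}}

```text
time: 12.95
position: [0.5042, -0.0869, 0.0814]
tool_rot: [3.116, 0.389, 0.003]
ft_force: [0.3, -0.9, 0.1]
grip_width: 0.13
grip_force: 15.0
```

```bash
python3 - <<'E'
from h import *
go(573,-386.5,80,-75.85)
E
```

```text
t 12.9 pos [504.2 -86.9  81.4] y -75.8 slide [ -7.  307.3   1.9] rot [ 0.002 -0.002  0.002] w 11.3 gf 15.0 F [ 0.3 -0.9  0.1]
```

{"method": "send_rows", "body": {"motion": [{"claw": -0.9,"slide": [-1,45,0],"delta_rot": [0,0,0]},{"claw": -0.9,"slide": [-2,90,0],"delta_rot": [0,0,0]},{"claw": -0.9,"slide": [-4,135,0],"delta_rot": [0,0,0]},{"claw": -0.9,"slide": [-5,180,0],"delta_rot": [0,0,0]},{"claw": -0.9,"slide": [-6,225,0],"delta_rot": [0,0,0]}]}}

```text
time: 13.45
position: [0.5528, -0.3068, 0.0807]
tool_rot: [-3.117, -0.387, -0.001]
ft_force: [1.6, 0.9, -0.5]
grip_width: 0.136
grip_force: 15.0
```

{"method": "send_rows", "body": {"motion": [{"claw": -0.9,"slide": [-1,45,0],"delta_rot": [0,0,0]},{"claw": -0.9,"slide": [-1,79,10],"delta_rot": [0,0,0]},{"claw": -0.9,"slide": [-1,79,30],"delta_rot": [0,0,0]},{"claw": -0.9,"slide": [-1,79,30],"delta_rot": [0,0,0]}]}}

```text
time: 13.85
position: [0.5687, -0.3821, 0.0471]
tool_rot: [-3.114, -0.383, 0.006]
ft_force: [0.1, -0.7, -0.7]
grip_width: 0.134
grip_force: 15.0
```

```bash
python3 - <<'E'
from h import *
d=ctrl.get_image("wrist"); cv2.imwrite("pics/w7.png",d["color"]); pickle.dump(d,open("w7.pkl","wb"))
go(573,-386.5,29,-75.85)
E
```

```text
t 13.9 pos [ 569.9 -380.9   48.6] y -75.9 slide [ 1.7  6.2 19.6] rot [-0.004  0.002 -0.   ] w 11.9 gf 15.0 F [-0.1  0.3 -0. ]
```

View pics/w7.png

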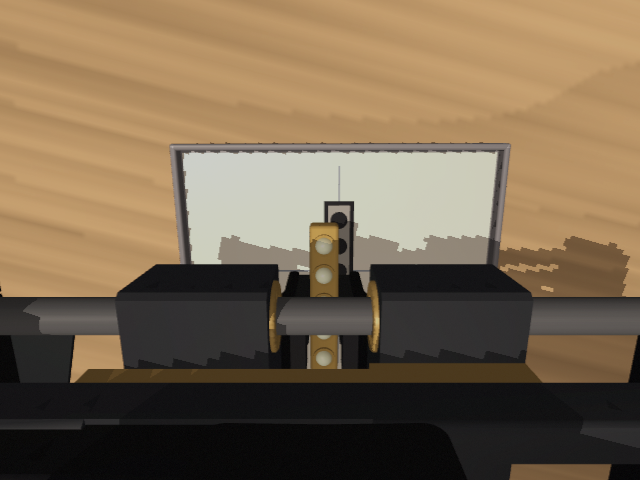

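The brooch is held with its far end at (323,225). The drawn bar's far end is at (339,202), to the right of and beyond the piece.

```bash
python3 - <<'E'
from h import *
d=pickle.load(open("w7.pkl","rb"))
L=cast(d,[323.5,226],.0325)[0]*1000; T=cast(d,[339,202],.004)[0]*1000
s=ctrl.get_state(); M=R.from_rotvec(s["tool_rot"]).as_matrix(); print(L,T,"tool shift",M.T@np.r_[T-L,0])
E
```

```text
[ 600.32849416 -373.70899577] [ 607.16320961 -379.30456492] tool shift [ 5.26067338  7.09562154 -0.03464085]
```

{"method": "send_rows", "body": {"motion": [{"claw": -0.9,"slide": [4,7,6],"delta_rot": [0,0,0]},{"claw": -0.9,"slide": [4,7,13],"delta_rot": [0,0,0]},{"claw": -0.9,"slide": [4,7,17],"delta_rot": [0,0,0]},{"claw": -0.9,"slide": [4,7,19.5],"delta_rot": [0,0,0]},{"claw": -0.9,"slide": [4,7,19.5],"delta_rot": [0,0,0]}]}}

```text
time: 14.4
position: [0.5763, -0.3874, 0.0297]
tool_rot: [-3.117, -0.387, 0.001]
ft_force: [-0.1, 0.1, -0.5]
grip_width: 0.132
grip_force: 15.0
```

{"method": "send_rows", "body": {"motion": [{"claw": -0.4,"slide": [0,0,0],"delta_rot": [0,0,0]},{"claw": -0.4,"slide": [0,0,0],"delta_rot": [0,0,0]},{"claw": -0.4,"slide": [0,0,0],"delta_rot": [0,0,0]},{"claw": -0.4,"slide": [0,0,-20],"delta_rot": [0,0,0]},{"claw": 1,"slide": [0,0,-60],"delta_rot": [0,0,0]}]}}

```text
time: 14.9
position: [0.5741, -0.3867, 0.0869]
tool_rot: [-3.113, -0.386, 0.009]
ft_force: [0.2, -0.7, 1.1]
grip_width: 0.333
grip_force: 0.0
```

{"method": "send_rows", "body": {"motion": [{"claw": 1,"slide": [-40,0,-20],"delta_rot": [0,0,0]},{"claw": 1,"slide": [-40,0,-50],"delta_rot": [0,0,0]},{"claw": 1,"slide": [-40,0,-50],"delta_rot": [0,0,0]}]}}

```text
time: 15.2
position: [0.5392, -0.4001, 0.1454]
tool_rot: [3.112, 0.382, 0.009]
ft_force: [1.2, 0.4, 0.5]
grip_width: 0.581
grip_force: 0.0
```

```bash
python3 - <<'E'
from h import *
d=ctrl.get_image("wrist"); pickle.dump(d,open("w8.pkl","wb")); h,_,_=masks(d["color"]); m=cv2.inRange(h,(10,90,40),(35,255,255))
cv2.imwrite("pics/w8.png",d["color"])
u,v=project(d,[.573,-.3865,.006]).astype(int)
roi=np.zeros_like(m); roi[max(v-70,0):min(v+70,262),u-60:u+60]=255
for c in blobs(m&roi,100,20000): print(cv2.boundingRect(c),rect(d,c,.011))
go(425,188.7,135,-66)
E
```

```text
(308, 133, 19, 97) (575.8, -387.2, 65.5, 12.0, 14.1)
t 15.2 pos [ 539.  -398.8  143.1] y -75.9 slide [  32.4 -597.6    5.5] rot [ 0.005 -0.003 -0.173] w 54.4 gf 0.0 F [-0.2  0.5  0.1]
```

View pics/w8.png

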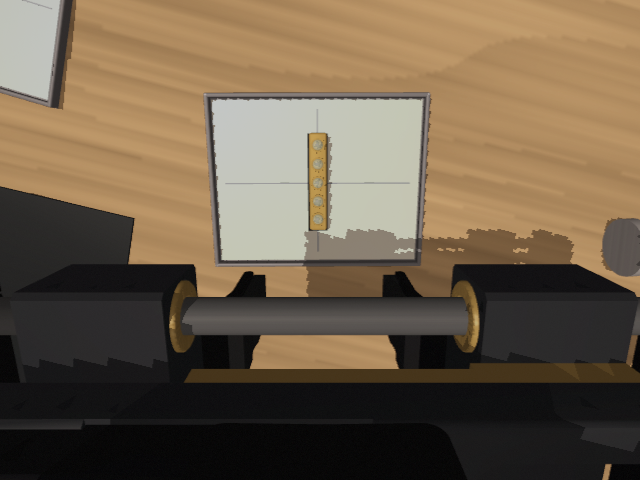

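The brooch lies on its drawing, at (318,182) on the centre cross. Last is the bangle.

{"method": "send_rows", "body": {"motion": [{"claw": 1,"slide": [2,-45,0],"delta_rot": [0,0,0]},{"claw": 1,"slide": [5,-90,0],"delta_rot": [0,0,0]},{"claw": 1,"slide": [7,-135,0],"delta_rot": [0,0,0]},{"claw": 1,"slide": [10,-180,2],"delta_rot": [0,0,0]},{"claw": 1,"slide": [12,-225,3],"delta_rot": [0,0,0]}]}}

```text
time: 15.75
position: [0.4938, -0.1739, 0.1359]
tool_rot: [-3.116, -0.388, 0.001]
ft_force: [1.0, 0.2, 0.1]
grip_width: 0.987
grip_force: 0.0
```

{"method": "send_rows", "body": {"motion": [{"claw": 1,"slide": [2,-45,0],"delta_rot": [0,0,0]},{"claw": 1,"slide": [5,-90,0],"delta_rot": [0,0,0]},{"claw": 1,"slide": [7,-135,0],"delta_rot": [0,0,0]},{"claw": 1,"slide": [10,-180,1],"delta_rot": [0,0,0]},{"claw": 1,"slide": [12,-225,2],"delta_rot": [0,0,0]}]}}

```text
time: 16.25
position: [0.4502, 0.0469, 0.1343]
tool_rot: [-3.117, -0.388, 0.001]
ft_force: [0.5, 0.5, 0.5]
grip_width: 1.002
grip_force: 0.0
```

```bash
python3 - <<'E'
from h import *
go(425,188.7,150,-76)
E
```

```text
t 16.2 pos [450.2  46.9 134.3] y -75.8 slide [  10.4 -143.7  -15.7] rot [-0.     0.     0.003] w 87.2 gf 0.0 F [0.5 0.5 0.5]
```

{"method": "send_rows", "body": {"motion": [{"claw": 1,"slide": [4,-48,0],"delta_rot": [0,0,0]},{"claw": 1,"slide": [7,-96,0],"delta_rot": [0,0,0]},{"claw": 1,"slide": [10,-144,0],"delta_rot": [0,0,0]},{"claw": 1,"slide": [10,-144,0],"delta_rot": [0,0,0]}]}}

```text
time: 16.65
position: [0.4229, 0.1945, 0.135]
tool_rot: [-3.111, -0.405, -0.0]
ft_force: [-0.2, -0.6, 0.5]
grip_width: 0.997
grip_force: 0.0
```

```bash
python3 - <<'E'
from h import *
d=ctrl.get_image("wrist"); cv2.imwrite("pics/w9.png",d["color"]); h,_,_=masks(d["color"]); m=cv2.inRange(h,(10,90,40),(35,255,255))
u,v=project(d,[.425,.189,.008]).astype(int); print(u,v)
roi=np.zeros_like(m); roi[max(v-70,0):min(v+70,260),u-70:u+70]=255
for c in blobs(m&roi,150,20000):
    p=c[c[:,0,1]<225]; q=cast(d,p,.010)*1000
    # outer boundary: topmost point of each column
    o=np.array([[x,p[p[:,0,0]==x][:,0,1].min()] for x in np.unique(p[:,0,0])]); q=cast(d,o,.012)*1000
    A=np.c_[2*q,np.ones(len(q))]; s=np.linalg.lstsq(A,(q**2).sum(1),rcond=None)[0]; print(cv2.boundingRect(c),s[:2],np.sqrt(s[2]+s[:2]@s[:2]))
go(425,188.7,26,-76)
E
```

```text
333 238
(290, 192, 95, 68) [426.31028297 187.26504042] 31.44367592932373
t 16.7 pos [423.9 190.7 134.6] y -75.4 slide [  0.6   2.4 108.6] rot [-0.002  0.001  0.011] w 87.2 gf 0.0 F [-0.1 -0.5  0.4]
```

View pics/w9.png

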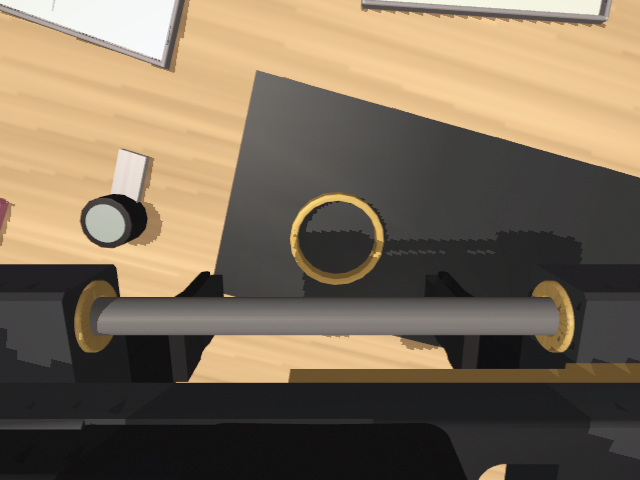

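The bangle is at (337,238), between the jaws. The loupe at (110,220) is well clear.

{"method": "send_rows", "body": {"motion": [{"claw": 1,"slide": [1.5,3.5,40],"delta_rot": [0,0,0]},{"claw": 1,"slide": [1.5,3.5,80],"delta_rot": [0,0,0]},{"claw": 1,"slide": [1.5,3.5,100],"delta_rot": [0,0,0]},{"claw": 1,"slide": [1.5,3.5,108],"delta_rot": [0,0,0]},{"claw": 0,"slide": [1.5,3.5,108],"delta_rot": [0,0,0]}]}}

```text
time: 17.2
position: [0.4273, 0.1829, 0.0261]
tool_rot: [3.118, 0.386, -0.005]
ft_force: [0.5, 0.7, 0.8]
grip_width: 0.968
grip_force: 0.0
```

{"method": "send_rows", "body": {"motion": [{"claw": 0,"slide": [0,0,0],"delta_rot": [0,0,0]},{"claw": 0,"slide": [0,0,0],"delta_rot": [0,0,0]},{"claw": 0,"slide": [0,0,0],"delta_rot": [0,0,0]},{"claw": 0,"slide": [0,0,0],"delta_rot": [0,0,0]},{"claw": 0,"slide": [0,0,0],"delta_rot": [0,0,0]}]}}

```text
time: 17.7
position: [0.4285, 0.1836, 0.0276]
tool_rot: [3.117, 0.386, 0.002]
ft_force: [0.5, -0.7, 3.5]
grip_width: 0.717
grip_force: 15.0
```

```bash
python3 - <<'E'
from h import *
go(568,391,80,-76)
E
```

```text
t 17.7 pos [428.5 183.6  27.6] y -75.9 slide [ 185.9 -167.1  -52.3] rot [ 0.001 -0.001  0.002] w 62.4 gf 15.0 F [ 0.5 -0.7  3.5]
```

{"method": "send_rows", "body": {"motion": [{"claw": 0,"slide": [0,0,-12],"delta_rot": [0,0,0]},{"claw": 0,"slide": [15,-13,-40],"delta_rot": [0,0,0]},{"claw": 0,"slide": [45,-40,-53],"delta_rot": [0,0,0]},{"claw": 0,"slide": [78,-70,-53],"delta_rot": [0,0,0]},{"claw": 0,"slide": [111,-100,-53],"delta_rot": [0,0,0]}]}}

```text
time: 18.2
position: [0.5129, 0.3085, 0.0814]
tool_rot: [3.118, 0.384, 0.003]
ft_force: [-0.1, 0.6, 0.0]
grip_width: 0.715
grip_force: 15.0
```

```bash
python3 - <<'E'
from h import *
go(568,391,50,-76)
E
```

```text
t 18.2 pos [512.9 308.5  81.4] y -76.0 slide [ 73.4 -66.7  31.5] rot [ 0.001 -0.002  0.001] w 62.2 gf 15.0 F [-0.1  0.6  0. ]
```

{"method": "send_rows", "body": {"motion": [{"claw": 0,"slide": [32,-29,0],"delta_rot": [0,0,0]},{"claw": 0,"slide": [60,-55,5],"delta_rot": [0,0,0]},{"claw": 0,"slide": [73,-67,20],"delta_rot": [0,0,0]},{"claw": 0,"slide": [73,-67,30],"delta_rot": [0,0,0]},{"claw": 0,"slide": [73,-67,30],"delta_rot": [0,0,0]}]}}

```text
time: 18.7
position: [0.5641, 0.3893, 0.0481]
tool_rot: [3.116, 0.387, -0.006]
ft_force: [-0.3, -0.4, -1.7]
grip_width: 0.712
grip_force: 15.0
```

```bash
python3 - <<'E'
from h import *
d=ctrl.get_image("wrist"); cv2.imwrite("pics/w10.png",d["color"]); pickle.dump(d,open("w10.pkl","wb"))
go(568,391,29,-76)
E
```

```text
t 18.8 pos [564.7 389.   49.2] y -75.9 slide [ 3.8 -1.2 20.2] rot [0.002 0.003 0.002] w 62.2 gf 15.0 F [-1.2 -0.7 -0.1]
```

View pics/w10.png

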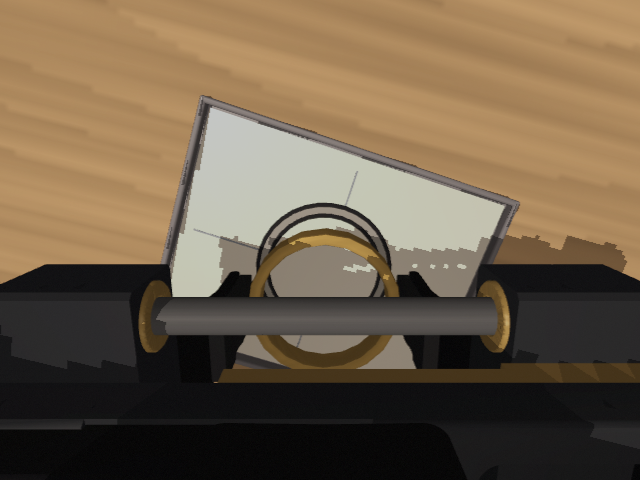

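The bangle is held over its tray, with its far top edge at (324,229). The drawn ring's far edge is at (324,204).

```bash
python3 - <<'E'
from h import *
d=pickle.load(open("w10.pkl","rb"))
L=cast(d,[324.5,230],.036)[0]*1000; T=cast(d,[324.3,204],.004)[0]*1000
s=ctrl.get_state(); M=R.from_rotvec(s["tool_rot"]).as_matrix(); print(L,T,"tool shift",M.T@np.r_[T-L,0])
E
```

```text
[594.77783699 396.97356204] [599.85256241 398.18816192] tool shift [ 5.21767909  0.06103304 -0.01381186]
```

{"method": "send_rows", "body": {"motion": [{"claw": 0,"slide": [4.5,-0.5,6],"delta_rot": [0,0,0]},{"claw": 0,"slide": [4.5,-0.5,13],"delta_rot": [0,0,0]},{"claw": 0,"slide": [4.5,-0.5,17],"delta_rot": [0,0,0]},{"claw": 0,"slide": [4.5,-0.5,20],"delta_rot": [0,0,0]},{"claw": 0,"slide": [4.5,-0.5,20],"delta_rot": [0,0,0]}]}}

```text
time: 19.25
position: [0.5698, 0.3918, 0.03]
tool_rot: [3.117, 0.386, -0.0]
ft_force: [0.1, 0.4, -0.2]
grip_width: 0.716
grip_force: 15.0
```

{"method": "send_rows", "body": {"motion": [{"claw": 0.7,"slide": [0,0,0],"delta_rot": [0,0,0]},{"claw": 0.7,"slide": [0,0,0],"delta_rot": [0,0,0]},{"claw": 0.7,"slide": [0,0,0],"delta_rot": [0,0,0]},{"claw": 0.7,"slide": [0,0,-20],"delta_rot": [0,0,0]},{"claw": 0.7,"slide": [0,0,-60],"delta_rot": [0,0,0]}]}}

```text
time: 19.75
position: [0.5682, 0.3905, 0.0883]
tool_rot: [3.115, 0.387, -0.009]
ft_force: [1.0, -0.2, -0.6]
grip_width: 0.851
grip_force: 0.0
```

{"method": "send_rows", "body": {"motion": [{"claw": 0.7,"slide": [-40,0,-20],"delta_rot": [0,0,0]},{"claw": 0.7,"slide": [-60,0,-50],"delta_rot": [0,0,0]},{"claw": 0.7,"slide": [-60,0,-60],"delta_rot": [0,0,0]},{"claw": 0.7,"slide": [-60,0,-60],"delta_rot": [0,0,0]}]}}

```text
time: 20.15
position: [0.513, 0.3785, 0.1534]
tool_rot: [-3.116, -0.387, -0.009]
ft_force: [0.4, -0.1, -0.9]
grip_width: 0.846
grip_force: 0.0
```

```bash
python3 - <<'E'
from h import *
d=ctrl.get_image("wrist"); t=ctrl.get_image("top")
a=d["color"]; b=cv2.resize(t["color"][140:320,110:570],None,fx=1.391,fy=1.391)
cv2.imwrite("pics/f.png",np.vstack([a[:300],b[:300,:640]]))
E
```

```text
(no output)
```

View pics/f.png

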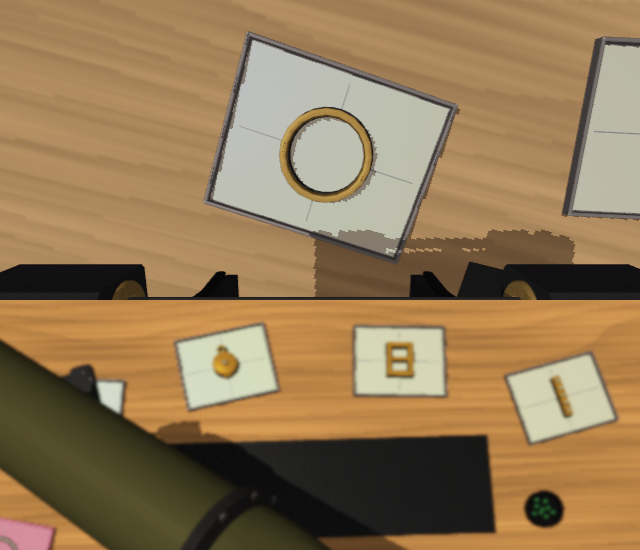

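The bangle covers its ring at (327,154). The locket, buckle and brooch lie on their drawings, and the dish has not been disturbed.

```bash
python3 -c "
from bench import ctrl
print(ctrl.close_job())"
```

```text
the job is handed in; nothing more can be done
None
```

All four pieces are in their own trays, flat on their drawings, with the locket's loop over the drawn loop; the job was handed in at about 20 s and the stone dish was not disturbed, but no verdict was returned.

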